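# Clamp an aluminium block in a machine vise by its crank

## Task

Set the aluminium block down, marked face up, between the open jaws of the blue machine vise: standing flat on the vise bed, its long side along the jaws and about midway along them, then let go of it. Then take the crank by its red loose-spinning grip and, keeping hold of the grip all the way round, wind it clockwise (as seen from the crank's end) until the jaws hold the block fast, and let go. Do not drop the block, and leave the other things on the counter alone.

Things in the scene. Friction and masses are not known exactly. Their poses are not given: they have to be found in the camera images.
- block_mid (a point): Centre of the aluminium block: a bright grey bar piece 30 mm (its x) by 60 mm (its y) by 50 mm high (its z, up), 0.25 kg, with a black scribed cross on its top face; it stands on the counter to the left of the vise as the robot sees it. To be clamped across its 30 mm.
- block: The same aluminium block, origin at the centre of its underside, axes as above.
- vise: Blue machine vise on a swivel base and plywood plinth (300 x 210 x 45 mm), fixed. Origin on the counter under the swivel; x along the screw from crank (-x end) to fixed jaw, y along the jaws, z up. Flat bright bed 125 mm above the counter; jaws 100 mm wide (y), 40 mm high above the bed. The front bracket (x -124 to -100 mm) reaches 42 mm above the bed.
- jaw_foot (a point): Foot of the fixed jaw's face, at bed height and the middle of the jaw's width; axes as the vise's. The block belongs on the -x side of it, between it and the sliding jaw.
- jaw: The sliding jaw (blue, bright steel plate), driven along the vise's x by the screw only; it cannot be pushed by hand. Its origin is below the middle of its face at counter height: the opening between the jaws is the distance along the vise's x from this origin to jaw_foot. It starts open 42 to 50 mm.
- crank (a joint): Crank angle in rad over several turns; grows clockwise seen from the crank's end (right-handed about the vise's +x) and closes the jaws 8 mm a turn: opening in mm = 62 - 1.273 x angle. Grip straight up at 0, 2 pi; at the vise's -y side a quarter turn on. Drag 0.22 N m; stays where left; the screw holds the clamping force. Once the block is gripped (about 25.1 rad) the turning force rises steeply.
- grip_mid (a point): Centre of the red grip: a sleeve 24 mm thick and 64 mm long, lying level along the vise's x, that spins freely on its pin (so its own y and z axes mean nothing); its centre goes round 60 mm from the screw axis. It can be taken across from above anywhere on the circle, with fingers pointing down throughout. The crank arm, 20 mm wide, lies 33 to 45 mm from the grip's centre on the vise's side.
- grip: The same red grip sleeve, same origin.
- crank_centre (a point): Point on the screw axis, 147 mm above the counter, in the plane in which the grip's centre goes round; axes as the vise's.
- brass: Bystander: brass bar end, 38 mm thick, 45 mm high, standing near the block.
- oak: Bystander: oak offcut 40 x 55 x 35 mm near the block.
- spanner: Bystander: spanner lying behind the vise.
- driver: Bystander: screwdriver lying to the right.
- hammer: Bystander: hammer lying to the right.
- brush: Bystander: brush lying to the right.
- oil: Bystander: oil can, 52 mm thick, 170 mm high, standing to the right.
- paste: Bystander: small jar, 64 mm thick, 60 mm high, standing at the back.
There are look-alikes about, which are no part of the job. What is meant by the block is not turquoise, and is the larger of those in its own colour.

How it is judged:
By the outcome, as a careful person would: the job done as asked, in the order asked, and still so for the second after the job is handed in, with the robot touching nothing.
It also fails if it takes over 72 s, if anything falls off the work surface, if the arm or the gripper's body presses on something with over 40 N, if the wrist force passes 120 N, or if a joint passes its speed limit or range.

## Robot

A 7-joint arm with a two-finger parallel gripper is mounted at the origin on the work surface. World frame = base frame: x ahead of the robot, y to its left, z up, the work surface at z = 0. Lengths are in m, angles in rad, forces in N, time in s.
With the tool pointing down it reaches from about 0.4 to 0.85 m from the base axis. Payload 10.4 kg.
Tool frame: the origin (TCP) lies midway between the tips of the shut fingers; the grasp point (between the pads) lies 19 mm behind it; z points along the fingers, x is the direction in which the jaws open and shut, and the axes are right-handed (so a half turn about z gives the same grasp; the last joint's range is limited). The gripper opens to 85 mm and grips with 20 to 120 N. Pads are 22 mm wide; open, the fingers measure 114 mm over their backs; the gripper's body (76 mm by 85 mm) begins 54 mm behind the grasp point. The pads swing forward as they close: fully open they stand 13 mm farther back than shut.
Start: joints at [1.232, 0.332, -0.065, 1.46, 0.022, 1.35, -0.088], TCP at [0.194, -0.594, 0.211] pointing down, gripper open.
Joint ranges: [-2.6, 2.6], [-0.5, 2.12], [-1.47, 1.34], [0.16, 2.42], [-1.27, 4.41], [0.06, 2.06], [-2.6, 2.6]. Speed limits (rad/s): [2.22, 2.22, 2.79, 2.79, 3.14, 3.14, 3.14].

## Interface

Orientations are given as a unit quaternion [x, y, z, w].
In Python, from workcell import monitor, eyes, ticket, models gives the robot as it stands.
- The arm moves only by the tool servo_tool, never from a script. Its argument "motion" is a list of rows, each a list of 7 numbers: the opening, from 0 (shut) to 1 (fully open), then the shift along the tool's x, y, z in m, then the turn, a rotation vector about the tool's x, y, z in degrees. In form: [[fingers, tx, ty, tz, rx, ry, rz], ...]. A call has 1 to 20 rows; each row is the pose to reach, as a shift and turn from the pose commanded when the call began, along the tool's axes at that moment; what a row does not reach only later rows make up. A row lasts 1/8 s, in which the tool goes at most 62.5 mm and 10.7 degrees, less where a joint would pass 70% of its speed; a pose out of reach is approached as far as the arm can. A call with a gripper value outside its range is refused whole. The fingers move at their own pace and stop on an object; "grip_force" is the grip in N (left out, the last holds). Time passes only in rows, so rows that repeat a pose let the fingers close. It gives the time, the measured TCP pose, the force and the opening at its end, in the units of the state.
- monitor.get_obs(): the state, without advancing time (a new reading comes with each control period).
- eyes.camera(name): name is "scene" or "side" or "wrist"; returns (picture, depth): 480x640x3 uint8, blue, green, red; 480x640 float32, m along the optical axis (not along the pixel's ray), 0 where there is no reading.
- eyes.camera_info(name): a dict with "intrinsics" (3x3 intrinsics, pixels), "extrinsics" (4x4, takes a point from world to camera coordinates); the wrist camera has in their place "tool_from_camera" (4x4, takes a point from camera to tool coordinates, whose origin is the TCP and whose axes are the tool frame's). Camera axes: x right, y down, z forward; pixel columns grow to the right and rows downward; lengths in m; the calibration is good to about 2 mm. A picture is of the moment at which its call begins: read the wrist's pose just before it. camera_info takes no time and is no camera call.
- ticket.hand_in(): hands the job in, once; it reports no verdict.
Trained networks look in the newest picture that a camera, given by its name, has taken for a name from the list of things; names that differ only in an ending like _2 or _b are one class to them, and where a whole thing is asked for, a point or a joint stands for the part that bears it (a point fixed in the world has none). Each returns a list of dicts, best first, with "confidence" (0 to 1); they miss things now and then, are a little off and sometimes report something else, mostly with a low value. They report only what shows in the picture. A call takes as long as a camera call. They do not tell look-alikes from the thing itself.
- models.boxes_of(camera, thing): "point" ([x, y, z] in m, in the coordinates of the camera as it stood for that picture, good to about 4 mm: the middle of the surface that is visible of it).
The state is a dict: "clock": time; "joint_pos": joint angles; "joint_velocities": joint speeds; "tau": joint torques, N m; "position": TCP position; "ee_rot": TCP orientation; "ft_force": force on the tool from outside, world axes, zero at the start; "torque": the same for the moment, N m; "grip_width": opening from 0.0 (shut) to 1.0 (fully open).
Only numpy, scipy, OpenCV 4.12 (cv2) and the standard library are available. Lean on these libraries where they do the work, as an engineer would, in place of code of your own. Each camera call takes 0.05 s, during which the arm holds its last target. There are 200 camera calls.

## Working session

There is one attempt and no reset: what is moved stays moved. The work goes in short steps, Python scripts to look and compute and a tool call to move; the robot and the scene stay as the last step left them, time stands still between calls to the robot, and variables do not carry over. Pictures are saved under pics/ and viewed, about 8 in all and at most 12, crops included, and the job is handed in when it is done.

Besides the shell and the picture viewer there is one more tool, called after "Emit:" as name(argument=value, ...) on one line, values as JSON. servo_tool: Moves the arm, as the interface text tells. Its arguments: {"type":"object","properties":{"motion":{"type":"array"},"grip_force":{"type":"number"}},"required":["motion"]}

```bash
mkdir -p pics; cat > h.py <<'E'
import numpy as np, cv2
from scipy.spatial.transform import Rotation as R
from workcell import monitor, eyes, ticket, models
def ext(cam,o=None):
    i=eyes.camera_info(cam)
    if cam=="wrist":
        T=np.eye(4);T[:3,:3]=R.from_quat(o["ee_rot"]).as_matrix();T[:3,3]=o["position"]
        return T@np.array(i["tool_from_camera"]), None
    return np.linalg.inv(np.array(i["extrinsics"])), None
def shot(cam):
    o=monitor.get_obs(); p,d=eyes.camera(cam); T,_=ext(cam,o)
    K=np.array(eyes.camera_info(cam).get("intrinsics"))
    return p,d,T,K
def cloud(d,T,K):
    v,u=np.mgrid[:d.shape[0],:d.shape[1]]
    P=np.stack([(u-K[0,2])/K[0,0]*d,(v-K[1,2])/K[1,1]*d,d],-1)
    return P@T[:3,:3].T+T[:3,3]
def w(T,p): return T[:3,:3]@np.array(p)+T[:3,3]
E
cat > a.py <<'E'
from h import *
o=monitor.get_obs();print({k:np.round(v,3).tolist() for k,v in o.items()})
for c in ["scene","side"]:
    p,d,T,K=shot(c); cv2.imwrite(f"pics/{c}0.png",p); np.savez(f"{c}0.npz",p=p,d=d,T=T,K=K)
    print(c,K.tolist(),T[:3].round(3).tolist())
    for t in ["block","vise","jaw","grip"]+(["brass","oak"] if c=="scene" else []):
        for b in models.boxes_of(c,t)[:3]:
            Ti=np.linalg.inv(T); q=K@np.array(b["point"]); print(t,round(b["confidence"],2),w(T,b["point"]).round(3),(q[:2]/q[2]).round())
E
python3 a.py
```

```text
{'clock': 0.0, 'joint_pos': [1.232, 0.333, -0.065, 1.461, 0.022, 1.35, -0.089], 'joint_velocities': [-0.001, -0.001, -0.002, -0.0, -0.0, -0.001, -0.002], 'tau': [0.001, -62.545, 0.049, -39.159, 0.016, 0.01, 0.0], 'position': [0.194, -0.594, 0.21], 'ee_rot': [0.81, -0.587, -0.001, -0.0], 'ft_force': [-0.112, 0.273, -1.263], 'torque': [0.014, -0.0, 0.042], 'grip_width': 1.0}
scene [[530.3658628447087, 0.0, 315.9784336445308], [0.0, 530.3658628447087, 233.46433779016402], [0.0, 0.0, 1.0]] [[-0.261, 0.512, -0.818, 1.758], [0.965, 0.119, -0.233, 0.326], [-0.023, -0.851, -0.525, 0.949]]
block 0.68 [0.544 0.344 0.039] [444. 289.]
block 0.62 [0.589 0.445 0.04 ] [482. 305.]
block 0.5 [0.492 0.439 0.029] [479. 286.]
vise 0.56 [ 0.588 -0.008  0.076] [317. 270.]
jaw 0.79 [ 0.56  -0.045  0.169] [306. 235.]
jaw 0.43 [0.541 0.342 0.038] [443. 289.]
grip 0.44 [ 0.466 -0.233  0.141] [255. 220.]
brass 0.83 [0.644 0.342 0.038] [441. 312.]
oak 0.73 [0.425 0.329 0.033] [441. 266.]
oak 0.49 [ 0.639 -0.493  0.022] [157. 273.]
oak 0.31 [ 0.453 -0.36   0.019] [223. 246.]
side [[462.1161639220601, 0.0, 317.37293791525997], [0.0, 462.1161639220601, 237.4104514157112], [0.0, 0.0, 1.0]] [[-0.783, -0.401, 0.476, 0.047], [-0.622, 0.518, -0.588, 0.606], [-0.011, -0.756, -0.655, 0.818]]
block 0.96 [0.568 0.447 0.045] [153. 397.]
block 0.9 [0.47  0.448 0.035] [189. 432.]
block 0.77 [0.51  0.348 0.049] [215. 376.]
vise 0.93 [0.496 0.03  0.084] [324. 272.]
jaw 0.75 [ 0.522 -0.034  0.164] [332. 225.]
jaw 0.58 [ 0.666 -0.374  0.1  ] [363. 164.]
grip 0.55 [ 0.445 -0.223  0.142] [404. 205.]
grip 0.53 [0.411 0.339 0.035] [257. 406.]
grip 0.31 [0.51  0.348 0.047] [215. 377.]
```

View pics/scene0.png

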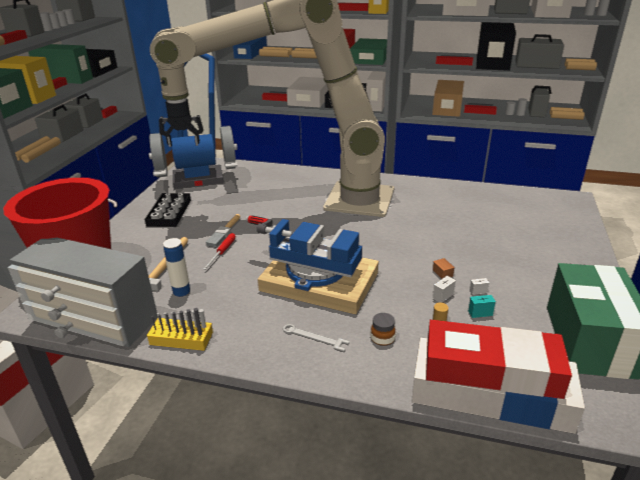

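View pics/side0.png

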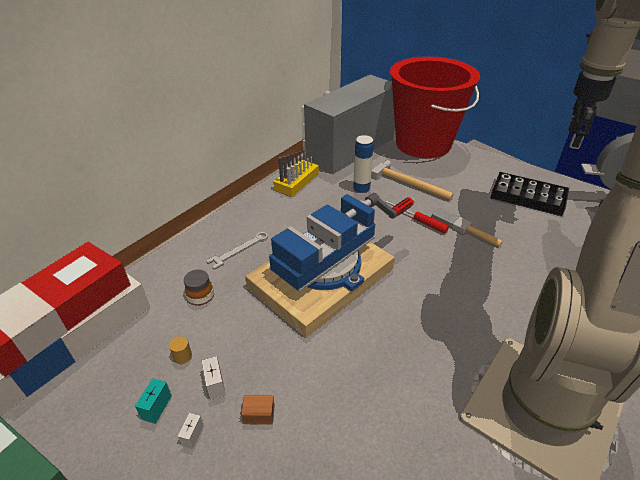

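The side view shows the large grey block at (212,376), the small grey one at (190,430), the turquoise one at (153,398), the vise at (325,250), and the red grip at about (401,207). Next I'll fit the poses from depth.

```bash
cat > b.py <<'E'
from h import *
def rect(P,m): 
    (c,s,a)=cv2.minAreaRect((P[m][:,:2]*1000).astype(np.float32)); return np.round(c,1),np.round(s,1),round(a,1),int(m.sum())
for c in ["scene","side"]:
    z=np.load(c+"0.npz"); P=cloud(z["d"],z["T"],z["K"]).reshape(-1,3); C=z["p"].reshape(-1,3).astype(int)
    hsv=cv2.cvtColor(z["p"],cv2.COLOR_BGR2HSV).reshape(-1,3).astype(int)
    ok=z["d"].ravel()>0
    b=ok&(np.hypot(P[:,0]-.525,P[:,1]-.346)<.055)
    t=b&(P[:,2]>.042)&(P[:,2]<.06)
    print(c,"block top",rect(P,t),"z",np.median(P[t][:,2]).round(4))
    v=ok&(np.abs(P[:,0]-.56)<.25)&(np.abs(P[:,1]+.03)<.25)
    pl=v&(abs(P[:,2]-.045)<.006)&(hsv[:,0]>8)&(hsv[:,0]<30)&(hsv[:,1]>50)
    print("plinth",rect(P,pl))
    jt=v&(abs(P[:,2]-.166)<.006)
    print("jawtop",rect(P,jt))
    red=v&((hsv[:,0]<6)|(hsv[:,0]>174))&(hsv[:,1]>150)&(P[:,2]>.07)
    print("red",red.sum(), P[red].mean(0).round(4) if red.any() else "", rect(P,red) if red.sum()>3 else "", (P[red].min(0).round(3),P[red].max(0).round(3)) if red.any() else "")
E
python3 b.py
```

```text
scene block top (array([529. , 342.9]), array([32.4, 66.4]), 57.8, 193) z 0.0505
plinth (array([645.8,  10.6]), array([327.7, 351.3]), 14.7, 1991)
jawtop (array([537.1, -56.3]), array([293.4, 109.1]), 82.9, 1154)
red 106 [ 0.4626 -0.2317  0.1408] (array([ 460.9, -227.9]), array([66.5, 23. ]), 81.8, 106) (array([ 0.449, -0.261,  0.129]), array([ 0.477, -0.197,  0.149]))
side block top (array([524.1, 344.9]), array([30.1, 62.9]), 57.5, 464) z 0.0495
plinth (array([532. ,  47.8]), array([453.4, 222.6]), 67.1, 3360)
jawtop (array([533.8, -54. ]), array([295.1, 102. ]), 83.0, 2145)
red 153 [ 0.4491 -0.2232  0.1405] (array([ 449.9, -226.6]), array([64.2, 20.1]), 81.2, 153) (array([ 0.438, -0.259,  0.13 ]), array([ 0.464, -0.194,  0.146]))
```

Emit:
servo_tool(motion=[[1, -0.02, -0.02, -0.03, 0, 0, -4], [1, -0.06, -0.06, -0.07, 0, 0, -12], [1, -0.1, -0.11, -0.1, 0, 0, -20], [1, -0.14, -0.15, -0.13, 0, 0, -28], [1, -0.18, -0.2, -0.15, 0, 0, -36], [1, -0.22, -0.25, -0.17, 0, 0, -44], [1, -0.26, -0.29, -0.17, 0, 0, -52], [1, -0.3, -0.34, -0.17, 0, 0, -58], [1, -0.34, -0.39, -0.17, 0, 0, -62], [1, -0.37, -0.42, -0.17, 0, 0, -65], [1, -0.39, -0.45, -0.17, 0, 0, -65], [1, -0.393, -0.451, -0.17, 0, 0, -65], [1, -0.393, -0.451, -0.17, 0, 0, -65]])

```text
clock: 2.22
position: [0.5006, -0.0809, 0.3806]
ee_rot: [0.998, -0.06, -0.0, 0.0]
ft_force: [0.5, 0.1, -0.6]
grip_width: 1.001
```

```bash
cat > c.py <<'E'
from h import *
o=monitor.get_obs();print({k:np.round(o[k],4).tolist() for k in ["clock","joint_pos","position","ee_rot","ft_force"]})
print(np.round(eyes.camera_info("wrist")["tool_from_camera"],3).tolist())
p,d,T,K=shot("wrist"); cv2.imwrite("pics/wrist1.png",p); np.savez("wrist1.npz",p=p,d=d,T=T,K=K)
print(K.round(1).tolist())
for t in ["jaw","vise","grip"]:
    for b in models.boxes_of("wrist",t)[:2]:
        q=K@np.array(b["point"]); print(t,round(b["confidence"],2),w(T,b["point"]).round(4),(q[:2]/q[2]).round())
E
python3 c.py
```

```text
{'clock': 2.225, 'joint_pos': [0.6755, 0.0772, -0.6432, 1.427, 0.0468, 1.6527, -0.0832], 'position': [0.5006, -0.0809, 0.3806], 'ee_rot': [0.9982, -0.0604, -0.0, 0.0002], 'ft_force': [0.5206, 0.0916, -0.5595]}
[[1.0, 0.0, -0.001, -0.0], [0.0, 0.951, 0.31, -0.081], [0.001, -0.31, 0.951, -0.163], [0.0, 0.0, 0.0, 1.0]]
[[393.6, 0.0, 322.9], [0.0, 393.6, 233.7], [0.0, 0.0, 1.0]]
jaw 0.96 [ 0.5337 -0.0471  0.1669] [354. 154.]
vise 0.74 [ 0.5292 -0.018   0.1243] [344. 121.]
grip 0.95 [ 0.4511 -0.2215  0.1433] [296. 313.]
```

View pics/wrist1.png

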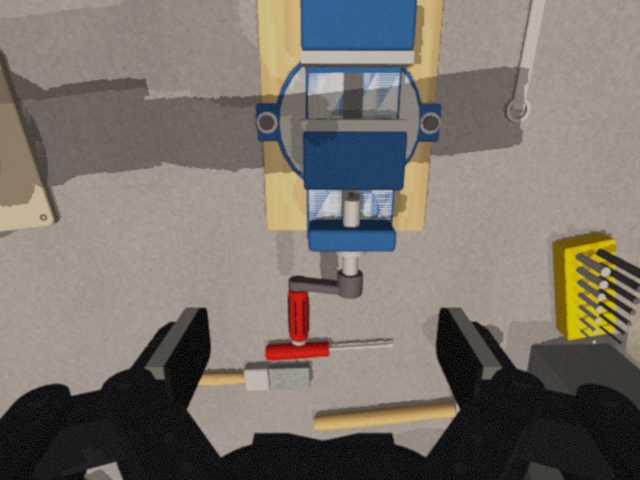

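The wrist view has the vise upright in the image: fixed jaw's plate edge at row 63, sliding jaw's plate at row 120, grip at (298,315), driver at (297,351). Now I'll measure from this depth picture.

```bash
cat > d.py <<'E'
from h import *
z=np.load("wrist1.npz"); T=z["T"];P=cloud(z["d"],T,z["K"]); hsv=cv2.cvtColor(z["p"],cv2.COLOR_BGR2HSV).astype(int)
blue=(hsv[...,0]>95)&(hsv[...,0]<125)&(hsv[...,1]>130)
top=(abs(P[...,2]-.166)<.006)
def rect(m): (c,s,a)=cv2.minAreaRect((P[m][:,:2]*1000).astype(np.float32)); return np.round(c,1),np.round(s,1),round(a,1),int(m.sum()),P[m][:,2].mean().round(4)
v=np.arange(480)[:,None]+0*P[...,0]; u=np.arange(640)[None]+0*P[...,0]
mid=(u>260)&(u<440)
n,l=cv2.connectedComponents((top&mid).astype(np.uint8))
for i in range(1,n):
    if (l==i).sum()>150: print("top",rect(l==i))
red=((hsv[...,0]<6)|(hsv[...,0]>174))&(hsv[...,1]>150)&(P[...,2]>.1)
print("grip",rect(red),np.percentile(P[red][:,2],[5,50,95]))
bed=(abs(P[...,2]-.125)<.004)&mid; print("bed z",np.median(P[bed][:,2]))
scr=(u>342)&(u<358)&(v>255)&(v<268); print("screw top",P[scr].mean(0))
E
python3 d.py
```

```text
top (array([546.5,  56. ]), array([ 49.6, 100.2]), 83.0, 7305, np.float64(0.1661))
top (array([533.4, -48.9]), array([64.9, 99.8]), 83.1, 7196, np.float64(0.1666))
top (array([ 522.5, -136.9]), array([30.7, 89.1]), 82.7, 2076, np.float64(0.1658))
top (array([ 515.8, -188.2]), array([24.7, 11.7]), 80.7, 157, np.float64(0.1607))
grip (array([ 468.6, -123.5]), array([251.8, 127.6]), 57.5, 1108, np.float64(0.2028)) [0.13758645 0.14327635 0.47875411]
bed z 0.12463195224842052
screw top [ 0.51911367 -0.16085124  0.15422509]
```

Emit:
servo_tool(motion=[[1, -0.002, -0.03, 0.0, 0, 0, 2], [1, -0.005, -0.08, 0.0, 0, 0, 5], [1, -0.008, -0.13, 0.0, 0, 0, 8], [1, -0.011, -0.18, 0.01, 0, 0, 12], [1, -0.014, -0.23, 0.03, 0, 0, 16], [1, -0.017, -0.28, 0.06, 0, 0, 20], [1, -0.02, -0.33, 0.09, 0, 0, 23], [1, -0.023, -0.38, 0.12, 0, 0, 25], [1, -0.025, -0.41, 0.13, 0, 0, 25.6], [1, -0.026, -0.425, 0.13, 0, 0, 25.6], [1, -0.026, -0.425, 0.13, 0, 0, 25.6]])

```text
clock: 3.8
position: [0.5263, 0.3447, 0.2512]
ee_rot: [0.96, -0.28, 0.0, -0.0]
ft_force: [-0.2, 0.0, -0.3]
grip_width: 1.003
```

```bash
cat > e.py <<'E'
from h import *
o=monitor.get_obs();print({k:np.round(o[k],4).tolist() for k in ["clock","joint_pos","position","ee_rot"]})
p,d,T,K=shot("wrist"); cv2.imwrite("pics/wrist2.png",p)
P=cloud(d,T,K)
m=(abs(P[...,2]-.05)<.005)&(np.hypot(P[...,0]-.526,P[...,1]-.344)<.06)
n,l=cv2.connectedComponents(m.astype(np.uint8)); i=max(range(1,n),key=lambda i:(l==i).sum()); m=l==i
c,s,a=cv2.minAreaRect((P[m][:,:2]*1000).astype(np.float32)); print(c,s,a,m.sum(),P[m][:,2].mean(),"mean",P[m].mean(0))
x=R.from_quat(o["ee_rot"]).as_matrix(); print("yaw",np.degrees(np.arctan2(x[1,0],x[0,0])))
L=c[0]/1000,c[1]/1000,.05; L=P[m].mean(0)
print("shift tool to mean", x.T@(L-np.array(o["position"])))
E
python3 e.py
```

```text
{'clock': 3.8, 'joint_pos': [-0.0439, 0.4453, -0.8477, 1.3523, 0.3301, 1.4875, -1.4356], 'position': [0.5263, 0.3447, 0.2512], 'ee_rot': [0.9601, -0.2796, 0.0002, -0.0003]}
(523.78173828125, 345.53472900390625) (30.260408401489258, 60.09314727783203) 57.372222900390625 2023 0.049552365088947364 mean [0.52397434 0.34590302 0.04955237]
yaw -32.47565466824641
shift tool to mean [-0.00269631  0.00032788  0.20164067]
```

View pics/wrist2.png

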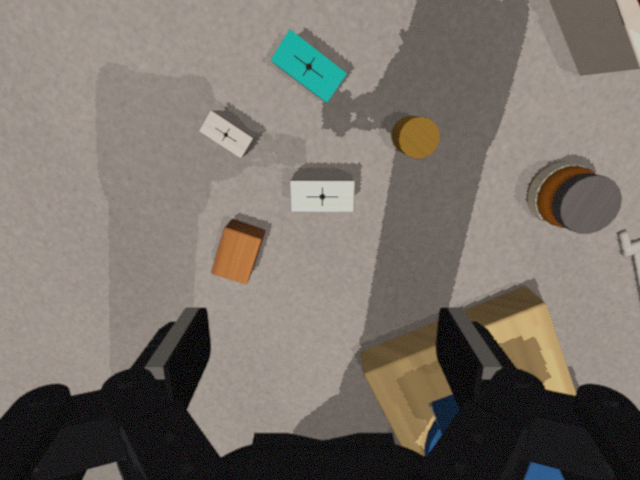

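The block is at (322,196), lined up with the tool, with its neighbours clear of the finger spots.

Emit:
servo_tool(motion=[[1, -0.003, 0, 0.03, 0, 0, 0], [1, -0.003, 0, 0.08, 0, 0, 0], [1, -0.003, 0, 0.13, 0, 0, 0], [1, -0.003, 0, 0.17, 0, 0, 0], [1, -0.003, 0, 0.2, 0, 0, 0], [1, -0.003, 0, 0.22, 0, 0, 0], [1, -0.003, 0, 0.235, 0, 0, 0], [1, -0.003, 0, 0.244, 0, 0, 0], [1, -0.003, 0, 0.244, 0, 0, 0], [0.5, -0.003, 0, 0.244, 0, 0, 0], [0.5, -0.003, 0, 0.244, 0, 0, 0], [0.5, -0.003, 0, 0.244, 0, 0, 0], [0.5, -0.003, 0, 0.244, 0, 0, 0], [0.5, -0.003, 0, 0.244, 0, 0, 0], [0.5, -0.003, 0, 0.244, 0, 0, 0]], grip_force=60)

```text
clock: 5.72
position: [0.5244, 0.3468, 0.0079]
ee_rot: [0.96, -0.28, 0.001, -0.001]
ft_force: [0.9, -0.0, 6.4]
grip_width: 0.685
```

Emit:
servo_tool(motion=[[0.5, 0, 0, -0.01, 0, 0, 0], [0.5, 0, 0, -0.04, 0, 0, 0], [0.5, 0, 0, -0.09, 0, 0, 0], [0.5, 0, 0, -0.14, 0, 0, 0], [0.5, 0.01, 0.014, -0.19, 0, 0, -1], [0.5, 0.03, 0.042, -0.23, 0, 0, -4], [0.5, 0.06, 0.085, -0.255, 0, 0, -8], [0.5, 0.09, 0.127, -0.263, 0, 0, -12], [0.5, 0.12, 0.17, -0.263, 0, 0, -16], [0.5, 0.15, 0.212, -0.263, 0, 0, -20], [0.5, 0.175, 0.247, -0.263, 0, 0, -23], [0.5, 0.19, 0.268, -0.263, 0, 0, -25], [0.5, 0.195, 0.2756, -0.263, 0, 0, -25.5], [0.5, 0.195, 0.2756, -0.263, 0, 0, -25.5], [0.5, 0.195, 0.2756, -0.263, 0, 0, -25.5]])

```text
clock: 7.6
position: [0.5397, 0.0108, 0.2697]
ee_rot: [0.998, -0.06, 0.0, -0.0]
ft_force: [0.7, 0.1, -3.0]
grip_width: 0.689
```

```bash
cat > f.py <<'E'
from h import *
o=monitor.get_obs();print({k:np.round(o[k],4).tolist() for k in ["clock","joint_pos","position","ee_rot","ft_force","grip_width"]})
p,d,T,K=shot("wrist"); cv2.imwrite("pics/wrist3.png",p)
P=cloud(d,T,K); M=R.from_quat(o["ee_rot"]).as_matrix(); print("yaw",np.degrees(np.arctan2(M[1,0],M[0,0])))
Q=(P-np.array(o["position"]))@M   # tool coords
hsv=cv2.cvtColor(p,cv2.COLOR_BGR2HSV).astype(int)
u=np.arange(640)[None]+0*d; 
jt=(abs(P[...,2]-.166)<.005)
n,l=cv2.connectedComponents(jt.astype(np.uint8))
for i in range(1,n):
    if (l==i).sum()>300:
        c,s,a=cv2.minAreaRect((Q[l==i][:,:2]*1000).astype(np.float32)); q=Q[l==i]; print("jawtop tool mm",np.round(c,1),np.round(s,1),round(a,1),"x",np.percentile(q[:,0],[1,99]).round(4),"y",np.percentile(q[:,1],[1,99]).round(4))
# block top in tool coords
bt=(abs(Q[...,0])<.026)&(abs(Q[...,1])<.03)&(Q[...,2]<-.02)&(Q[...,2]>-.06)&(d>0)
q=Q[bt]; print("blocktop",bt.sum(),np.percentile(q,[1,50,99],axis=0).round(4).tolist() if bt.any() else "")
E
python3 f.py
```

```text
{'clock': 7.6, 'joint_pos': [0.6288, 0.2024, -0.8367, 1.5595, 0.1506, 1.4467, -0.3368], 'position': [0.5397, 0.0108, 0.2697], 'ee_rot': [0.9982, -0.0601, 0.0, -0.0002], 'ft_force': [0.6783, 0.0856, -3.0041], 'grip_width': 0.6889}
yaw -6.895880241843523
jawtop tool mm [  1.4 -50.7] [100.3  59.8] 0.0 x [-0.0471  0.0499] y [-0.0806 -0.0216]
jawtop tool mm [  0.5 148.7] [31.3 90. ] 89.8 x [-0.0427  0.0439] y [0.1336 0.1625]
blocktop 14101 [[-0.0255, -0.0146, -0.0429], [-0.0001, -0.0054, -0.0414], [0.0255, 0.0149, -0.021]]
```

View pics/wrist3.png

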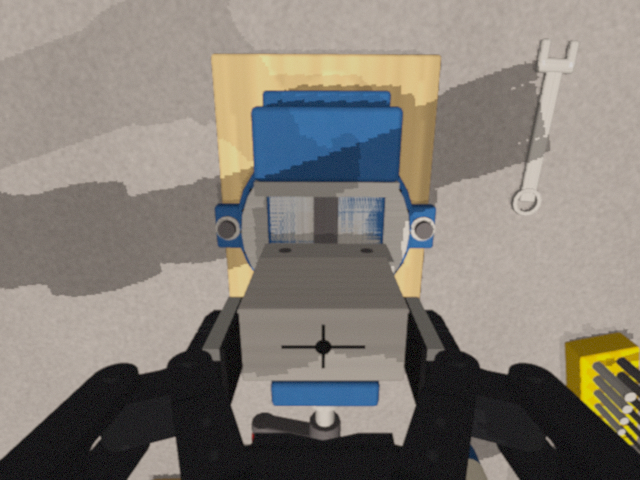

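The block hangs level in the grip, cross up at (322,347), and the gap between the jaws is clear. I'll lower it to just above the bed.

Emit:
servo_tool(motion=[[0.5, 0.001, 0.001, 0.01, 0, 0, 0], [0.5, 0.001, 0.001, 0.03, 0, 0, 0], [0.5, 0.001, 0.001, 0.05, 0, 0, 0], [0.5, 0.001, 0.001, 0.07, 0, 0, 0], [0.5, 0.001, 0.001, 0.09, 0, 0, 0], [0.5, 0.001, 0.001, 0.11, 0, 0, 0], [0.5, 0.001, 0.001, 0.125, 0, 0, 0], [0.5, 0.001, 0.001, 0.132, 0, 0, 0], [0.5, 0.001, 0.001, 0.134, 0, 0, 0], [0.5, 0.001, 0.001, 0.134, 0, 0, 0]])

```text
clock: 8.9
position: [0.5411, 0.0079, 0.136]
ee_rot: [0.998, -0.061, 0.0, 0.0]
ft_force: [-0.1, 1.1, -3.2]
grip_width: 0.686
```

Emit:
servo_tool(motion=[[0.5, 0, 0, 0.001, 0, 0, 0], [0.5, 0, 0, 0.002, 0, 0, 0], [0.5, 0, 0, 0.002, 0, 0, 0]])

```text
clock: 9.28
position: [0.5408, 0.0078, 0.1337]
ee_rot: [0.998, -0.061, 0.0, 0.0]
ft_force: [-0.9, 0.4, -2.1]
grip_width: 0.69
```

Emit:
servo_tool(motion=[[0.5, 0, 0, 0.001, 0, 0, 0], [0.5, 0, 0, 0.001, 0, 0, 0]])

```text
clock: 9.52
position: [0.5408, 0.0078, 0.1329]
ee_rot: [0.998, -0.061, 0.0, 0.0]
ft_force: [-0.9, -0.3, 1.5]
grip_width: 0.691
```

Emit:
servo_tool(motion=[[1, 0, 0, 0, 0, 0, 0], [1, 0, 0, 0, 0, 0, 0], [1, 0, 0, 0, 0, 0, 0], [1, 0, 0, 0, 0, 0, 0], [1, 0, 0, -0.01, 0, 0, 0], [1, 0, 0, -0.03, 0, 0, 0], [1, 0, 0, -0.07, 0, 0, 0], [1, 0, 0, -0.12, 0, 0, 0], [1, 0, 0.02, -0.16, 0, 0, 0], [1, -0.01, 0.05, -0.18, 0, 0, 0], [1, -0.02, 0.09, -0.18, 0, 0, 0], [1, -0.03, 0.13, -0.18, 0, 0, 0], [1, -0.04, 0.16, -0.18, 0, 0, 0], [1, -0.04, 0.17, -0.18, 0, 0, 0], [1, -0.04, 0.17, -0.18, 0, 0, 0]])

```text
clock: 11.4
position: [0.4806, -0.1558, 0.3134]
ee_rot: [0.998, -0.061, 0.001, 0.0]
ft_force: [0.2, 0.3, 0.5]
grip_width: 0.997
```

```bash
cat > g.py <<'E'
from h import *
o=monitor.get_obs();print({k:np.round(o[k],4).tolist() for k in ["clock","position","ee_rot","ft_force"]})
p,d,T,K=shot("wrist"); cv2.imwrite("pics/wrist4.png",p)
P=cloud(d,T,K); M=R.from_quat(o["ee_rot"]).as_matrix(); print("yaw",np.degrees(np.arctan2(M[1,0],M[0,0])))
Q=(P-np.array(o["position"]))@M*1000
hsv=cv2.cvtColor(p,cv2.COLOR_BGR2HSV).astype(int)
def rect(n,m):
    c,s,a=cv2.minAreaRect(Q[m][:,:2].astype(np.float32)); print(n,np.round(c,1),np.round(s,1),round(a,1),m.sum(),"z",np.percentile(P[m][:,2],[2,50,98]).round(4))
red=((hsv[...,0]<6)|(hsv[...,0]>174))&(hsv[...,1]>150)&(P[...,2]>.1)&(P[...,2]<.2); rect("grip",red)
for z0,nm in [(.166,"jaw"),(.1755,"block")]:
    n,l=cv2.connectedComponents((abs(P[...,2]-z0)<.004).astype(np.uint8))
    for i in range(1,n):
        if (l==i).sum()>300: rect(nm,l==i)
for b in models.boxes_of("wrist","grip")[:2]: print("grip",b["confidence"],((w(T,b["point"])-np.array(o["position"]))@M*1000).round(1),w(T,b["point"]).round(4))
E
python3 g.py
```

```text
{'clock': 11.4, 'position': [0.4806, -0.1558, 0.3134], 'ee_rot': [0.9981, -0.0612, 0.0005, 0.0001], 'ft_force': [0.2408, 0.3414, 0.5274]}
yaw -7.021589561561974
grip [-19.3  75. ] [22.2 66.6] 0.3 1418 z [0.1362 0.1426 0.1453]
jaw [  39.4 -112.8] [99.8 65.8] 0.0 13249 z [0.1641 0.1668 0.1685]
jaw [ 39.3 -23.6] [89.5 30.2] 0.0 3423 z [0.1626 0.1662 0.1678]
grip 0.96 [-19.9  68.5 167. ] [ 0.4527 -0.2214  0.1464]
```

View pics/wrist4.png

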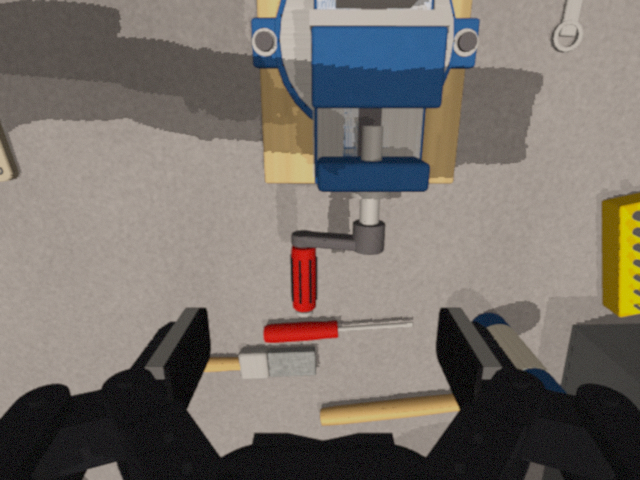

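The block stands between the jaws, released; in this view the grip is at (304,278), clear above the driver at (300,331). I'll go down over the outer part of the grip.

Emit:
servo_tool(motion=[[0.7, -0.005, 0.02, 0.01, 0, 0, 0], [0.7, -0.012, 0.06, 0.03, 0, 0, 0], [0.7, -0.0193, 0.09, 0.06, 0, 0, 0], [0.7, -0.0193, 0.093, 0.1, 0, 0, 0], [0.7, -0.0193, 0.093, 0.14, 0, 0, 0], [0.7, -0.0193, 0.093, 0.17, 0, 0, 0], [0.7, -0.0193, 0.093, 0.19, 0, 0, 0], [0.7, -0.0193, 0.093, 0.2, 0, 0, 0], [0.7, -0.0193, 0.093, 0.202, 0, 0, 0], [0.7, -0.0193, 0.093, 0.202, 0, 0, 0], [0, -0.0193, 0.093, 0.202, 0, 0, 0], [0, -0.0193, 0.093, 0.202, 0, 0, 0], [0, -0.0193, 0.093, 0.202, 0, 0, 0], [0, -0.0193, 0.093, 0.202, 0, 0, 0], [0, -0.0193, 0.093, 0.202, 0, 0, 0], [0, -0.0193, 0.093, 0.202, 0, 0, 0], [0, -0.0193, 0.093, 0.202, 0, 0, 0]], grip_force=80)

```text
clock: 13.62
position: [0.451, -0.2463, 0.1115]
ee_rot: [0.998, -0.061, 0.001, 0.001]
ft_force: [5.1, -2.0, 3.5]
grip_width: 0.235
```

```bash
cat > k.py <<'E'
import sys; from h import *
o=monitor.get_obs();print({k:np.round(o[k],4).tolist() for k in ["clock","position","ft_force","torque","grip_width","joint_pos"]})
a0=float(sys.argv[1]); st=float(sys.argv[2]); n=int(sys.argv[3])
f=lambda a:np.array([60*np.sin(a),-60*np.cos(a)])
print([(np.round(f(a)-f(a0),0)/1000).tolist() for a in np.minimum(a0+st*np.arange(1,n+1),float(sys.argv[4]))])
E
python3 k.py 10.78 0.28 20 30
python3 - <<'E'
from h import *
p,d,T,K=shot("side"); cv2.imwrite("pics/side5.png",cv2.resize(p[140:300,240:480],(720,480)))
E
```

```text
{'clock': 13.625, 'position': [0.451, -0.2463, 0.1115], 'ft_force': [5.0983, -1.9694, 3.4782], 'torque': [-0.2959, -1.1356, -0.0331], 'grip_width': 0.2346, 'joint_pos': [0.9758, 0.2259, -0.626, 1.8498, 0.1473, 1.1091, 0.1741]}
[[-0.001, -0.017], [0.002, -0.033], [0.01, -0.048], [0.022, -0.06], [0.036, -0.068], [0.052, -0.072], [0.069, -0.072], [0.085, -0.067], [0.099, -0.057], [0.11, -0.045], [0.116, -0.029], [0.119, -0.013], [0.116, 0.004], [0.109, 0.019], [0.099, 0.032], [0.085, 0.041], [0.069, 0.046], [0.052, 0.047], [0.036, 0.043], [0.021, 0.034]]
```

View pics/side5.png

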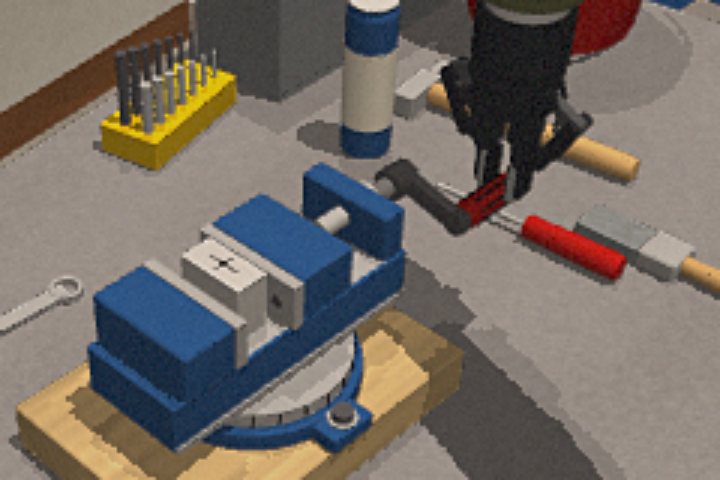

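The side view shows the pads across the red grip (490,195) and the block upright, cross up, between the jaws. I'll try a short first stretch of winding and check the forces.

Emit:
servo_tool(motion=[[0, 0, 0, -0.009, 0, 0, 0], [0, -0.001, 0, -0.017, 0, 0, 0], [0, 0.002, 0, -0.033, 0, 0, 0], [0, 0.01, 0, -0.048, 0, 0, 0], [0, 0.022, 0, -0.06, 0, 0, 0], [0, 0.022, 0, -0.06, 0, 0, 0]])

```text
clock: 14.42
position: [0.4712, -0.2489, 0.1721]
ee_rot: [0.998, -0.061, -0.001, 0.0]
ft_force: [-8.4, 1.5, 14.0]
grip_width: 0.235
```

```bash
python3 k.py 11.9 0.28 20 30; python3 - <<'E'
from h import *
o=monitor.get_obs();p,d,T,K=shot("wrist"); P=cloud(d,T,K)
M=R.from_quat(o["ee_rot"]).as_matrix();Q=(P-np.array(o["position"]))@M*1000
hsv=cv2.cvtColor(p,cv2.COLOR_BGR2HSV).astype(int)
red=((hsv[...,0]<6)|(hsv[...,0]>174))&(hsv[...,1]>150)&(P[...,2]>.1)&(P[...,2]<.25)&(abs(Q[...,0])<40)&(Q[...,1]<10)
print(red.sum(), np.percentile(Q[red],[2,50,98],axis=0).round(1))
E
```

```text
{'clock': 14.425, 'position': [0.4712, -0.2489, 0.1721], 'ft_force': [-8.3561, 1.5044, 13.9602], 'torque': [0.2498, 1.7711, 0.1709], 'grip_width': 0.2349, 'joint_pos': [0.9629, 0.2132, -0.6332, 1.7285, 0.1338, 1.2447, 0.1747]}
[[0.014, -0.008], [0.031, -0.012], [0.047, -0.012], [0.063, -0.007], [0.077, 0.003], [0.088, 0.015], [0.095, 0.031], [0.097, 0.047], [0.095, 0.064], [0.088, 0.079], [0.077, 0.092], [0.063, 0.101], [0.047, 0.106], [0.03, 0.107], [0.014, 0.103], [-0.0, 0.094], [-0.012, 0.082], [-0.02, 0.067], [-0.023, 0.051], [-0.021, 0.034]]
7713 [[-10.4 -50.9 -33.8]
 [ -0.4 -25.6 -31.3]
 [ 10.    8.6 -24.7]]
```

Emit:
servo_tool(motion=[[0, 0.014, 0, -0.008, 0, 0, 0], [0, 0.031, 0, -0.012, 0, 0, 0], [0, 0.047, 0, -0.012, 0, 0, 0], [0, 0.063, 0, -0.007, 0, 0, 0], [0, 0.077, 0, 0.003, 0, 0, 0], [0, 0.088, 0, 0.015, 0, 0, 0], [0, 0.095, 0, 0.031, 0, 0, 0], [0, 0.097, 0, 0.047, 0, 0, 0], [0, 0.095, 0, 0.064, 0, 0, 0], [0, 0.095, 0, 0.064, 0, 0, 0]])

```text
clock: 15.72
position: [0.564, -0.2604, 0.1039]
ee_rot: [0.998, -0.061, -0.002, -0.0]
ft_force: [2.2, -3.8, -7.3]
grip_width: 0.236
```

```bash
python3 k.py 14.42 0.28 19 30
```

```text
{'clock': 15.725, 'position': [0.564, -0.2604, 0.1039], 'ft_force': [2.1901, -3.7726, -7.3176], 'torque': [-0.8608, -0.4141, 0.1276], 'grip_width': 0.2364, 'joint_pos': [0.8216, 0.4733, -0.6027, 1.5702, 0.282, 1.1902, 0.0409]}
[[-0.007, 0.015], [-0.018, 0.028], [-0.032, 0.037], [-0.048, 0.042], [-0.064, 0.043], [-0.081, 0.039], [-0.095, 0.03], [-0.106, 0.018], [-0.114, 0.003], [-0.118, -0.013], [-0.116, -0.03], [-0.11, -0.046], [-0.1, -0.059], [-0.087, -0.069], [-0.071, -0.075], [-0.055, -0.077], [-0.038, -0.073], [-0.023, -0.066], [-0.011, -0.054]]
```

Emit:
servo_tool(motion=[[0, -0.007, 0, 0.015, 0, 0, 0], [0, -0.018, 0, 0.028, 0, 0, 0], [0, -0.032, 0, 0.037, 0, 0, 0], [0, -0.048, 0, 0.042, 0, 0, 0], [0, -0.064, 0, 0.043, 0, 0, 0], [0, -0.064, 0, 0.043, 0, 0, 0]])

```text
clock: 16.48
position: [0.5032, -0.2528, 0.066]
ee_rot: [0.998, -0.061, 0.002, 0.001]
ft_force: [-2.6, -1.1, 14.9]
grip_width: 0.236
```

```bash
python3 k.py 15.82 0.28 20 30
```

```text
{'clock': 16.475, 'position': [0.5032, -0.2528, 0.066], 'ft_force': [-2.5797, -1.134, 14.9329], 'torque': [-0.1864, 0.5007, 0.136], 'grip_width': 0.2362, 'joint_pos': [0.8991, 0.3899, -0.6154, 1.7684, 0.2557, 1.0596, 0.0711]}
[[-0.016, -0.004], [-0.031, -0.013], [-0.042, -0.025], [-0.05, -0.04], [-0.053, -0.056], [-0.052, -0.073], [-0.046, -0.088], [-0.036, -0.102], [-0.023, -0.112], [-0.007, -0.118], [0.01, -0.12], [0.026, -0.116], [0.041, -0.109], [0.053, -0.097], [0.062, -0.083], [0.066, -0.067], [0.066, -0.05], [0.061, -0.034], [0.052, -0.02], [0.039, -0.009]]
```

Emit:
servo_tool(motion=[[0, -0.016, 0, -0.005, 0, 0, 0], [0, -0.031, 0, -0.014, 0, 0, 0], [0, -0.042, 0, -0.026, 0, 0, 0], [0, -0.05, 0, -0.041, 0, 0, 0], [0, -0.053, 0, -0.057, 0, 0, 0], [0, -0.052, 0, -0.074, 0, 0, 0], [0, -0.046, 0, -0.089, 0, 0, 0], [0, -0.036, 0, -0.103, 0, 0, 0], [0, -0.023, 0, -0.113, 0, 0, 0], [0, -0.007, 0, -0.119, 0, 0, 0], [0, 0.01, 0, -0.121, 0, 0, 0], [0, 0.026, 0, -0.117, 0, 0, 0], [0, 0.041, 0, -0.11, 0, 0, 0], [0, 0.053, 0, -0.098, 0, 0, 0], [0, 0.062, 0, -0.084, 0, 0, 0], [0, 0.066, 0, -0.068, 0, 0, 0], [0, 0.066, 0, -0.051, 0, 0, 0], [0, 0.061, 0, -0.035, 0, 0, 0], [0, 0.052, 0, -0.021, 0, 0, 0], [0, 0.039, 0, -0.01, 0, 0, 0]])

```text
clock: 18.98
position: [0.5393, -0.2572, 0.0736]
ee_rot: [0.998, -0.061, -0.002, 0.0]
ft_force: [-16.6, -0.4, 34.3]
grip_width: 0.236
```

```bash
python3 k.py 21.42 0.2 20 25.22; python3 - <<'E'
from h import *
p,d,T,K=shot("side"); cv2.imwrite("pics/side6.png",cv2.resize(p[140:300,240:480],(720,480)))
E
```

```text
{'clock': 18.975, 'position': [0.5393, -0.2572, 0.0736], 'ft_force': [-16.6298, -0.4374, 34.3215], 'torque': [0.1543, 3.7629, 0.251], 'grip_width': 0.2357, 'joint_pos': [0.8605, 0.4598, -0.6196, 1.6631, 0.2922, 1.116, 0.0367]}
[[-0.011, 0.005], [-0.022, 0.009], [-0.034, 0.009], [-0.046, 0.008], [-0.057, 0.004], [-0.068, -0.002], [-0.077, -0.01], [-0.084, -0.02], [-0.089, -0.03], [-0.092, -0.042], [-0.092, -0.054], [-0.09, -0.066], [-0.086, -0.077], [-0.08, -0.087], [-0.072, -0.096], [-0.062, -0.103], [-0.051, -0.108], [-0.039, -0.11], [-0.027, -0.11], [-0.027, -0.11]]
```

View pics/side6.png

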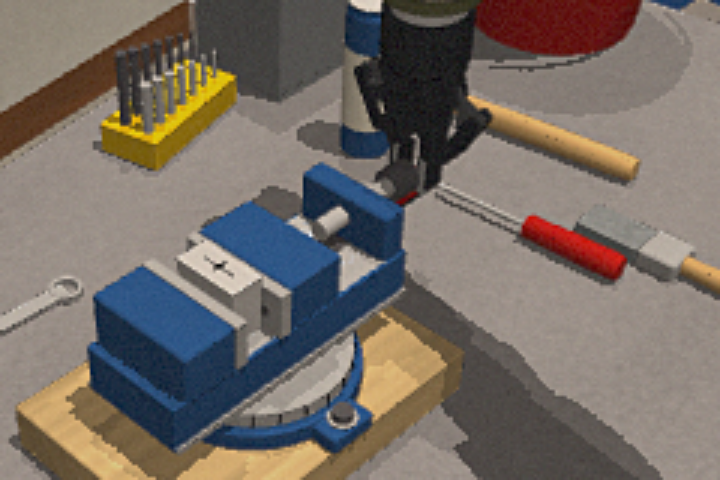

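The side view shows the sliding jaw now at the block, with a few mm left at the fixed jaw, and the block still upright. I'll finish with smaller steps, shifted about 2 mm up to ease the radial force.

Emit:
servo_tool(motion=[[0, -0.012, 0, 0.003, 0, 0, 0], [0, -0.023, 0, 0.007, 0, 0, 0], [0, -0.035, 0, 0.007, 0, 0, 0], [0, -0.047, 0, 0.006, 0, 0, 0], [0, -0.047, 0, 0.006, 0, 0, 0]])

```text
clock: 19.65
position: [0.4943, -0.2516, 0.0678]
ee_rot: [0.998, -0.061, 0.0, 0.0]
ft_force: [-1.1, -4.2, 6.8]
grip_width: 0.237
```

```bash
python3 k.py 22.22 0.2 20 25.4
```

```text
{'clock': 19.65, 'position': [0.4943, -0.2516, 0.0678], 'ft_force': [-1.0945, -4.2283, 6.8232], 'torque': [-0.7908, 0.4185, 0.1044], 'grip_width': 0.2365, 'joint_pos': [0.9254, 0.3766, -0.6362, 1.7853, 0.2535, 1.0614, 0.0755]}
[[-0.011, -0.004], [-0.022, -0.01], [-0.031, -0.018], [-0.038, -0.027], [-0.043, -0.038], [-0.046, -0.05], [-0.046, -0.062], [-0.044, -0.074], [-0.04, -0.085], [-0.034, -0.095], [-0.026, -0.104], [-0.016, -0.111], [-0.005, -0.116], [0.007, -0.118], [0.019, -0.118], [0.029, -0.116], [0.029, -0.116], [0.029, -0.116], [0.029, -0.116], [0.029, -0.116]]
```

Emit:
servo_tool(motion=[[0, -0.011, 0, -0.004, 0, 0, 0], [0, -0.022, 0, -0.01, 0, 0, 0], [0, -0.031, 0, -0.018, 0, 0, 0], [0, -0.038, 0, -0.027, 0, 0, 0], [0, -0.043, 0, -0.038, 0, 0, 0], [0, -0.046, 0, -0.05, 0, 0, 0], [0, -0.046, 0, -0.062, 0, 0, 0], [0, -0.044, 0, -0.074, 0, 0, 0], [0, -0.04, 0, -0.085, 0, 0, 0], [0, -0.034, 0, -0.095, 0, 0, 0], [0, -0.026, 0, -0.104, 0, 0, 0], [0, -0.016, 0, -0.111, 0, 0, 0], [0, -0.016, 0, -0.111, 0, 0, 0]])

```text
clock: 21.28
position: [0.4786, -0.2497, 0.1778]
ee_rot: [0.998, -0.061, -0.0, -0.0]
ft_force: [-0.3, -4.3, 1.2]
grip_width: 0.234
```

```bash
python3 k.py 24.62 0.1 12 26
```

```text
{'clock': 21.275, 'position': [0.4786, -0.2497, 0.1778], 'ft_force': [-0.3047, -4.309, 1.2057], 'torque': [-1.1497, 0.0483, 0.1023], 'grip_width': 0.2336, 'joint_pos': [0.9869, 0.2307, -0.6717, 1.7034, 0.1499, 1.2604, 0.1597]}
[[0.005, -0.003], [0.011, -0.005], [0.017, -0.006], [0.023, -0.007], [0.029, -0.008], [0.035, -0.007], [0.041, -0.007], [0.046, -0.005], [0.052, -0.003], [0.058, -0.001], [0.063, 0.002], [0.067, 0.006]]
```

Emit:
servo_tool(motion=[[0, 0.005, 0, -0.003, 0, 0, 0], [0, 0.011, 0, -0.005, 0, 0, 0], [0, 0.017, 0, -0.006, 0, 0, 0], [0, 0.023, 0, -0.007, 0, 0, 0], [0, 0.029, 0, -0.008, 0, 0, 0], [0, 0.029, 0, -0.008, 0, 0, 0]])

```text
clock: 22.02
position: [0.5073, -0.2533, 0.1861]
ee_rot: [0.998, -0.061, -0.0, 0.0]
ft_force: [-1.8, -5.1, 3.8]
grip_width: 0.23
```

Emit:
servo_tool(motion=[[0, 0.003, 0, 0, 0, 0, 0], [0, 0.006, 0, 0, 0, 0, 0], [0, 0.006, 0, 0, 0, 0, 0]])

```text
clock: 22.4
position: [0.5127, -0.2539, 0.1859]
ee_rot: [0.998, -0.061, -0.001, 0.0]
ft_force: [-2.9, -3.8, 4.1]
grip_width: 0.236
```

Emit:
servo_tool(motion=[[0, 0.003, 0, 0, 0, 0, 0], [0, 0.006, 0, 0.001, 0, 0, 0], [0, 0.006, 0, 0.001, 0, 0, 0]])

```text
clock: 22.78
position: [0.5188, -0.2547, 0.1852]
ee_rot: [0.998, -0.061, -0.001, 0.0]
ft_force: [-3.5, -3.9, 5.0]
grip_width: 0.237
```

Emit:
servo_tool(motion=[[0, 0.003, 0, 0.001, 0, 0, 0], [0, 0.006, 0, 0.002, 0, 0, 0], [0, 0.006, 0, 0.002, 0, 0, 0]])

```text
clock: 23.15
position: [0.5251, -0.2555, 0.1838]
ee_rot: [0.998, -0.061, -0.0, 0.0]
ft_force: [-3.4, -3.1, 8.2]
grip_width: 0.236
```

```bash
python3 - <<'E'
from h import *
p,d,T,K=shot("side"); cv2.imwrite("pics/side7.png",cv2.resize(p[180:300,270:430],(800,600),interpolation=cv2.INTER_CUBIC))
E
```

```text
(no output)
```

View pics/side7.png

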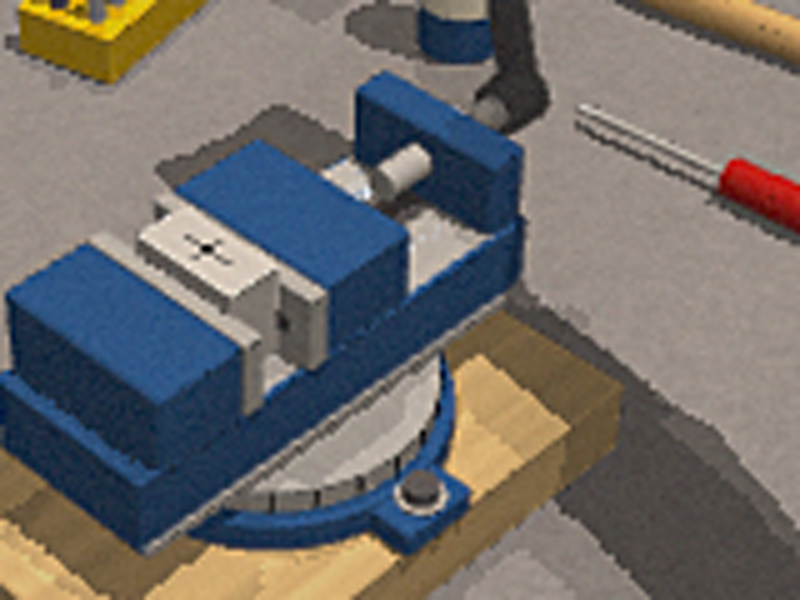

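Emit:
servo_tool(motion=[[0, 0.003, 0, 0.001, 0, 0, 0], [0, 0.006, 0, 0.002, 0, 0, 0], [0, 0.006, 0, 0.002, 0, 0, 0]])

```text
clock: 23.58
position: [0.5309, -0.2562, 0.1817]
ee_rot: [0.998, -0.061, -0.0, 0.0]
ft_force: [-4.0, -2.8, 8.1]
grip_width: 0.235
```

```bash
cat > m.py <<'E'
from h import *
u=np.array([.1219,.9925]);y=np.array([-.9925,.1219]);o=np.array([.5362,-.0257])
for c in ["side","scene"]:
  for nm in ["0","now"]:
    if nm=="0": z=np.load(c+"0.npz"); d,T,K=z["d"],z["T"],z["K"]
    else: p,d,T,K=shot(c)
    P=cloud(d,T,K); X=((P[...,:2]-o)@u*1000); Y=((P[...,:2]-o)@y*1000)
    for lab,m in [("jaw",(abs(P[...,2]-.166)<.004)&(abs(Y-8)<70)&(X>-95)&(X<160)&(d>0)),("blk",(abs(P[...,2]-.1755)<.003)&(abs(Y-8)<70)&(X>0)&(X<80)&(d>0))]:
        h,_=np.histogram(X[m],bins=np.arange(-96,162,3)); 
        print(c,nm,lab,"x",np.percentile(X[m],[1,99]).round(1) if m.any() else "", "y",np.percentile(Y[m],[1,99]).round(1) if m.any() else "")
        if lab=="jaw": print("   ",[(int(-96+3*i),int(n)) for i,n in enumerate(h) if -70<-96+3*i<75])
        elif m.sum()>20:
            cc,s,a=cv2.minAreaRect(np.stack([X[m],Y[m]],1).astype(np.float32)); print("    rect",np.round(cc,1),np.round(s,1),round(a,1))
E
python3 m.py
```

```text
side 0 jaw x [-53.9 117.3] y [-48.8  48.5]
    [(-69, 0), (-66, 0), (-63, 0), (-60, 2), (-57, 12), (-54, 37), (-51, 34), (-48, 35), (-45, 36), (-42, 34), (-39, 38), (-36, 41), (-33, 32), (-30, 41), (-27, 32), (-24, 40), (-21, 40), (-18, 31), (-15, 37), (-12, 41), (-9, 32), (-6, 44), (-3, 56), (0, 40), (3, 33), (6, 44), (9, 27), (12, 0), (15, 0), (18, 0), (21, 0), (24, 0), (27, 0), (30, 0), (33, 0), (36, 0), (39, 0), (42, 0), (45, 0), (48, 0), (51, 0), (54, 3), (57, 40), (60, 35), (63, 40), (66, 35), (69, 29), (72, 46)]
side 0 blk x  y 
side now jaw x [-35.4 117.3] y [-48.5  48.6]
    [(-69, 0), (-66, 0), (-63, 0), (-60, 0), (-57, 0), (-54, 0), (-51, 0), (-48, 0), (-45, 0), (-42, 1), (-39, 12), (-36, 35), (-33, 31), (-30, 36), (-27, 37), (-24, 34), (-21, 38), (-18, 37), (-15, 35), (-12, 41), (-9, 38), (-6, 36), (-3, 40), (0, 39), (3, 37), (6, 36), (9, 42), (12, 37), (15, 53), (18, 32), (21, 20), (24, 12), (27, 15), (30, 5), (33, 2), (36, 2), (39, 4), (42, 2), (45, 5), (48, 2), (51, 3), (54, 19), (57, 53), (60, 42), (63, 40), (66, 36), (69, 28), (72, 48)]
side now blk x [28.2 58.1] y [
[... 500 characters left out ...]
, 1), (54, 14), (57, 25), (60, 16), (63, 24), (66, 17), (69, 17), (72, 23)]
scene 0 blk x  y 
scene now jaw x [-38. 115.] y [-56.4  44.9]
    [(-69, 0), (-66, 0), (-63, 0), (-60, 0), (-57, 0), (-54, 0), (-51, 0), (-48, 0), (-45, 0), (-42, 6), (-39, 16), (-36, 18), (-33, 14), (-30, 23), (-27, 15), (-24, 20), (-21, 18), (-18, 20), (-15, 16), (-12, 16), (-9, 14), (-6, 19), (-3, 17), (0, 18), (3, 18), (6, 17), (9, 23), (12, 22), (15, 23), (18, 15), (21, 9), (24, 10), (27, 2), (30, 4), (33, 3), (36, 1), (39, 4), (42, 2), (45, 2), (48, 3), (51, 5), (54, 24), (57, 16), (60, 26), (63, 21), (66, 14), (69, 17), (72, 19)]
scene now blk x [25.3 56. ] y [-36.1  28.9]
    rect [40.1 -2. ] [44.4 93.7] 17.3
```

The jaw has moved 18.5 mm, the block is centred to within about 1 mm along the jaws, and it is just about touching the fixed jaw. I'll keep winding.

Emit:
servo_tool(motion=[[0, 0.003, 0, 0.001, 0, 0, 0], [0, 0.005, 0, 0.003, 0, 0, 0], [0, 0.005, 0, 0.003, 0, 0, 0]])

```text
clock: 24.05
position: [0.5362, -0.2569, 0.1793]
ee_rot: [0.998, -0.061, 0.0, 0.0]
ft_force: [-3.9, -3.8, 10.0]
grip_width: 0.238
```

Emit:
servo_tool(motion=[[0, 0.003, 0, 0.001, 0, 0, 0], [0, 0.005, 0, 0.003, 0, 0, 0], [0, 0.005, 0, 0.003, 0, 0, 0]])

```text
clock: 24.42
position: [0.5412, -0.2575, 0.1763]
ee_rot: [0.998, -0.061, 0.0, 0.0]
ft_force: [-3.8, -2.9, 11.5]
grip_width: 0.236
```

Emit:
servo_tool(motion=[[0, 0.003, 0, 0.002, 0, 0, 0], [0, 0.006, 0, 0.0045, 0, 0, 0], [0, 0.0085, 0, 0.0065, 0, 0, 0], [0, 0.0085, 0, 0.0065, 0, 0, 0]])

```text
clock: 24.92
position: [0.5495, -0.2586, 0.1699]
ee_rot: [0.998, -0.061, 0.0, 0.0]
ft_force: [-5.8, -2.3, 11.6]
grip_width: 0.235
```

```bash
cat > m2.py <<'E'
from h import *
u=np.array([.1219,.9925]);y=np.array([-.9925,.1219]);o=np.array([.5362,-.0257])
z=np.load("side0.npz")
Ds=[eyes.camera("side") for _ in range(3)]
p=Ds[0][0]; d=np.median([q[1] for q in Ds],0)
cv2.imwrite("pics/side8.png",cv2.resize(p[160:280,270:430],(800,600),interpolation=cv2.INTER_CUBIC))
for nm,dd in [("0",z["d"]),("now",d)]:
    P=cloud(dd,z["T"],z["K"]); X=((P[...,:2]-o)@u*1000); Y=((P[...,:2]-o)@y*1000); Z=P[...,2]*1000
    # rear edge of sliding jaw & front face: by Y-slices
    m=(abs(Z-166)<4)&(abs(Y)<45)&(X>-95)&(X<20)
    print(nm,"rear edge",np.mean([X[m&(abs(Y-c)<3)].min() for c in range(-40,41,6)]).round(2))
    b=(Z>172)&(Z<180)&(abs(Y)<40)&(X>20)&(X<65)
    if b.sum()>50:
        A=np.c_[X[b],Y[b],np.ones(b.sum())]; s=np.linalg.lstsq(A,Z[b],rcond=None)[0]; print("block top z",np.median(Z[b]).round(2),"slopes",s[:2].round(4), np.percentile(X[b],[1,99]).round(1),np.percentile(Y[b],[1,99]).round(1), cv2.minAreaRect(np.stack([X[b],Y[b]],1).astype(np.float32)))
    f=(abs(Z-166)<4)&(abs(Y)>34)&(abs(Y)<46)&(X<110)
    print("edges at side: sliding face",np.percentile(X[f&(X<45)],99).round(1),"fixed face",np.percentile(X[f&(X>45)],1).round(1))
E
python3 m2.py
```

```text
0 rear edge -55.09
edges at side: sliding face 9.7 fixed face 57.4
now rear edge -35.82
block top z 174.58 slopes [-0.0002 -0.0003] [27.4 58. ] [-29.4  29.5] ((42.75851821899414, -0.08694839477539062), (60.366825103759766, 31.806264877319336), 88.98994445800781)
edges at side: sliding face 28.4 fixed face 57.8
```

View pics/side8.png

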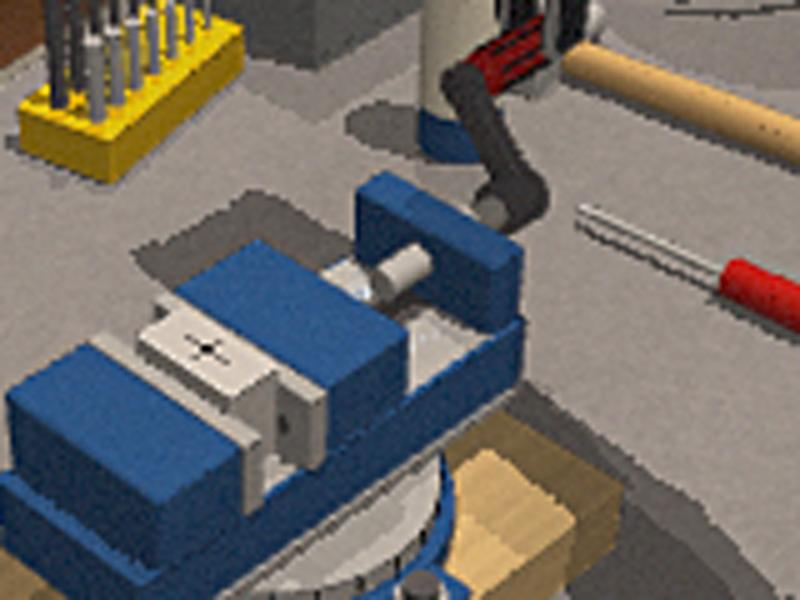

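The block is level on the bed (slope under 0.0003), square to the jaws, and both plates touch it. I'll wind a little further, because the turning force is only starting to rise.

Emit:
servo_tool(motion=[[0, 0.003, 0, 0.003, 0, 0, 0], [0, 0.0055, 0, 0.006, 0, 0, 0], [0, 0.008, 0, 0.009, 0, 0, 0], [0, 0.008, 0, 0.009, 0, 0, 0]], grip_force=110)

```text
clock: 25.58
position: [0.5574, -0.2595, 0.161]
ee_rot: [0.998, -0.061, 0.0, 0.001]
ft_force: [-5.9, -3.4, 12.8]
grip_width: 0.223
```

Emit:
servo_tool(motion=[[0, 0.004, 0, 0.0065, 0, 0, 0], [0, 0.007, 0, 0.013, 0, 0, 0], [0, 0.007, 0, 0.013, 0, 0, 0]])

```text
clock: 25.95
position: [0.5644, -0.2604, 0.1481]
ee_rot: [0.998, -0.061, 0.0, 0.001]
ft_force: [-6.8, -2.9, 14.3]
grip_width: 0.222
```

```bash
python3 m2.py
```

```text
0 rear edge -55.09
edges at side: sliding face 9.7 fixed face 57.4
now rear edge -39.42
block top z 174.44 slopes [-0.0057  0.0015] [27.5 58.1] [-29.4  29.8] ((42.904441833496094, -0.06750679016113281), (60.557464599609375, 31.718326568603516), 89.17715454101562)
edges at side: sliding face 28.1 fixed face 58.2
```

```bash
cat > r.py <<'E'
from h import *
o=monitor.get_obs();p,d,T,K=shot("wrist"); P=cloud(d,T,K)
M=R.from_quat(o["ee_rot"]).as_matrix();Q=(P-np.array(o["position"]))@M*1000
hsv=cv2.cvtColor(p,cv2.COLOR_BGR2HSV).astype(int)
red=((hsv[...,0]<6)|(hsv[...,0]>174))&(hsv[...,1]>150)&(abs(Q[...,0])<40)&(Q[...,1]<10)&(Q[...,2]<20)&(Q[...,2]>-90)
q=np.percentile(Q[red],[2,50,98],axis=0).round(1); print(red.sum(), q.tolist())
s=.9925*o["position"][0]-.122*o["position"][1]-.5354+.0; gx=s*1000+q[1][0]; gz=(o["position"][2]-.147)*1000-(q[0][2]+12)
print("grip rel axis",gx,gz,"r",np.hypot(gx,gz),"a",8*np.pi+np.arctan2(gx,gz),o["ft_force"],o["torque"])
E
python3 r.py
```

```text
7605 [[-10.3, -50.7, -33.5], [-0.4, -25.9, -31.1], [10.1, 8.5, -24.4]]
grip rel axis 56.12402473766127 22.691390959224215 r 60.53763603262004 a 26.319322929919835 [-5.37335153 -4.02424177 13.83704007] [-0.67892423  1.35943419  0.14525736]
```

Emit:
servo_tool(motion=[[0, 0.0025, 0, 0.008, 0, 0, 0], [0, 0.004, 0, 0.015, 0, 0, 0], [0, 0.004, 0, 0.015, 0, 0, 0]])

```text
clock: 26.52
position: [0.5682, -0.2609, 0.1335]
ee_rot: [0.998, -0.061, 0.0, 0.001]
ft_force: [-9.1, -2.8, 18.6]
grip_width: 0.225
```

```bash
python3 r.py; python3 m2.py
```

```text
7653 [[-10.7, -50.8, -33.7], [-0.4, -25.8, -31.2], [10.0, 8.5, -24.6]]
grip rel axis 59.96127783347312 8.232504589569373 r 60.52378847395655 a 26.56709361491536 [-9.06205963 -2.77357012 18.58278066] [-0.5375266   2.05916415  0.20983901]
0 rear edge -55.09
edges at side: sliding face 9.7 fixed face 57.4
now rear edge -35.38
block top z 174.55 slopes [-0.009  -0.0052] [28.6 58. ] [-29.4  30. ] ((43.38802719116211, 0.20296096801757812), (60.46461868286133, 30.504596710205078), 89.71800994873047)
edges at side: sliding face 29.0 fixed face 58.1
```

Emit:
servo_tool(motion=[[0, 0, 0, 0.008, 0, 0, 0], [0, 0, 0, 0.015, 0, 0, 0], [0, 0, 0, 0.015, 0, 0, 0]])

```text
clock: 27.1
position: [0.5684, -0.2609, 0.1194]
ee_rot: [0.998, -0.061, 0.0, 0.001]
ft_force: [-11.5, -1.6, 25.6]
grip_width: 0.224
```

```bash
python3 r.py; python3 m2.py
```

```text
7605 [[-10.4, -50.7, -33.7], [-0.4, -25.9, -31.4], [10.0, 8.5, -24.7]]
grip rel axis 60.16276184928744 -5.8779479842331135 r 60.449219894382644 a 26.80092922538453 [-11.5210929   -1.61575091  25.61096316] [-0.24144203  2.54464827  0.19721401]
0 rear edge -55.09
edges at side: sliding face 9.7 fixed face 57.4
now rear edge -35.47
block top z 174.57 slopes [0.0008 0.0017] [27.8 58.3] [-29.   29.2] ((43.32044982910156, -0.34910011291503906), (31.567859649658203, 59.676204681396484), 0.14709624648094177)
edges at side: sliding face 28.8 fixed face 58.0
```

The turning force at the grip has risen to about 26 N and the jaw no longer moves, so the block is clamped. Before opening the fingers I'll check clearance to the oil can.

```bash
python3 - <<'E'
from h import *
for c in ["scene","side"]:
    z=np.load(c+"0.npz");P=cloud(z["d"],z["T"],z["K"])
    m=(P[...,2]>.1)&(P[...,2]<.2)&(P[...,0]>.53)&(P[...,0]<.8)&(P[...,1]<-.22)&(P[...,1]>-.5)&(z["d"]>0)
    print(c,m.sum(),np.percentile(P[m],[2,50,98],axis=0).round(3).tolist())
E
```

```text
scene 588 [[0.665, -0.427, 0.102], [0.699, -0.386, 0.148], [0.799, -0.368, 0.198]]
side 1166 [[0.653, -0.496, 0.102], [0.788, -0.412, 0.15], [0.798, -0.365, 0.199]]
```

Emit:
servo_tool(motion=[[0.8, 0, 0, 0, 0, 0, 0], [0.8, 0, 0, 0, 0, 0, 0], [0.8, 0, 0, 0, 0, 0, 0], [0.8, 0, 0, 0, 0, 0, 0], [0.8, 0, 0, 0, 0, 0, 0], [0.8, 0, 0, -0.01, 0, 0, 0], [0.8, 0, 0.005, -0.03, 0, 0, 0], [0.8, 0, 0.01, -0.06, 0, 0, 0], [0.8, 0, 0.01, -0.1, 0, 0, 0], [0.8, 0, 0.01, -0.15, 0, 0, 0], [0.8, 0, 0, -0.19, 0, 0, 0], [0.8, -0.02, -0.04, -0.2, 0, 0, 0], [0.8, -0.04, -0.08, -0.2, 0, 0, 0], [0.8, -0.05, -0.12, -0.2, 0, 0, 0], [0.8, -0.05, -0.14, -0.2, 0, 0, 0], [0.8, -0.05, -0.14, -0.2, 0, 0, 0]])

```text
clock: 29.3
position: [0.5362, -0.1141, 0.3168]
ee_rot: [0.998, -0.06, -0.0, -0.0]
ft_force: [-0.6, -1.5, -0.2]
grip_width: 0.797
```

```bash
python3 - <<'E'
from h import *
o=monitor.get_obs();print(o["clock"],o["position"],o["ft_force"])
p,d,T,K=shot("wrist"); cv2.imwrite("pics/wrist9.png",p)
P=cloud(d,T,K);u=np.array([.1219,.9925]);y=np.array([-.9925,.1219]);o=np.array([.5362,-.0257])
X=((P[...,:2]-o)@u*1000); Y=((P[...,:2]-o)@y*1000); Z=P[...,2]*1000
f=(abs(Z-166)<4)&(abs(Y)>34)&(abs(Y)<46)
print("sliding face",np.percentile(X[f&(X<45)],99).round(1),"fixed face",np.percentile(X[f&(X>45)],1).round(1))
b=(abs(Z-175)<4)&(abs(Y)<40)&(X>15)&(X<70); print("block",np.median(Z[b]),cv2.minAreaRect(np.stack([X[b],Y[b]],1).astype(np.float32)))
hsv=cv2.cvtColor(p,cv2.COLOR_BGR2HSV)
r=((hsv[...,0]<6)|(hsv[...,0]>174))&(hsv[...,1]>150)&(Z>100)&(Z<200); print("grip",np.median(np.c_[X[r],Y[r],Z[r]],0))
E
```

```text
29.3 [ 0.53617082 -0.11407144  0.31676842] [-0.60357704 -1.45234878 -0.16141421]
sliding face 27.0 fixed face 57.5
block 174.68159485365865 ((42.68099594116211, 0.61761474609375), (60.159481048583984, 30.631591796875), 89.3267593383789)
grip [nan nan nan]
  return _methods._mean(a, axis=axis, dtype=dtype,
  ret = um.true_divide(
```

View pics/wrist9.png

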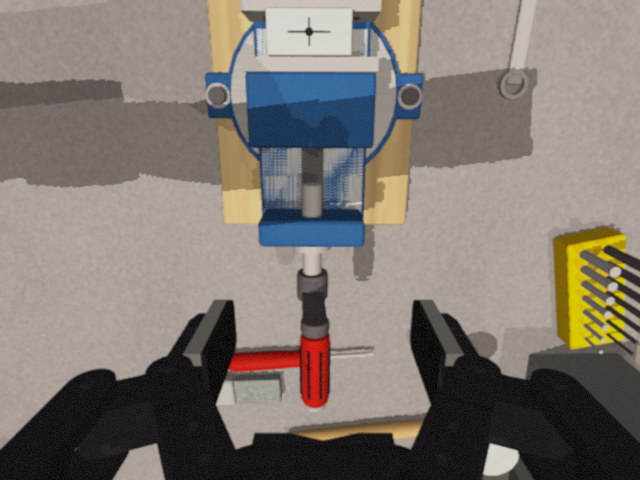

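The crank now stands with the grip straight up at (314,370), so it turned back when released or was dragged. I need its exact angle.

```bash
cat > q.py <<'E'
from h import *
o=monitor.get_obs(); p,d,T,K=shot("wrist")
M=R.from_quat(o["ee_rot"]).as_matrix();P=cloud(d,T,K);Q=(P-np.array(o["position"]))@M*1000; Z=P[...,2]*1000
hsv=cv2.cvtColor(p,cv2.COLOR_BGR2HSV)
r=((hsv[...,0]<6)|(hsv[...,0]>174))&(hsv[...,1]>150)&(Z>180)&(Z<240)
print("grip tool",cv2.minAreaRect(Q[r][:,:2].astype(np.float32)),"topz",np.percentile(Z[r],[2,50,98]))
for nm,m in [("bracket",(abs(Z-166)<4)&(Q[...,1]>-80)),("jaw",(abs(Z-166)<4)&(Q[...,1]<-75))]:
    n,l,st,_=cv2.connectedComponentsWithStats(m.astype(np.uint8)); i=1+np.argmax(st[1:,4]); print(nm,cv2.minAreaRect(Q[l==i][:,:2].astype(np.float32)))
print(o["position"],o["clock"])
E
python3 q.py
```

```text
grip tool ((-8.047988891601562, 120.12468719482422), (23.887310028076172, 63.55061340332031), 1.0600743293762207) topz [211.10704085 216.73216649 219.18769832]
bracket ((-10.725334167480469, -65.61015319824219), (97.97969055175781, 28.518993377685547), 0.007823091931641102)
jaw ((-10.496055603027344, -96.57476806640625), (42.17559051513672, 100.16118621826172), 89.99386596679688)
[ 0.5360785  -0.11588128  0.31660781] 29.35
```

Emit:
servo_tool(motion=[[0.7, -0.003, 0.04, 0, 0, 0, 0], [0.7, -0.008, 0.09, 0, 0, 0, 0], [0.7, -0.008, 0.13, 0, 0, 0, 0], [0.7, -0.008, 0.138, 0.02, 0, 0, 0], [0.7, -0.008, 0.138, 0.06, 0, 0, 0], [0.7, -0.008, 0.138, 0.1, 0, 0, 0], [0.7, -0.008, 0.138, 0.12, 0, 0, 0], [0.7, -0.008, 0.138, 0.13, 0, 0, 0], [0.7, -0.008, 0.138, 0.1315, 0, 0, 0], [0.7, -0.008, 0.138, 0.1315, 0, 0, 0], [0, -0.008, 0.138, 0.1315, 0, 0, 0], [0, -0.008, 0.138, 0.1315, 0, 0, 0], [0, -0.008, 0.138, 0.1315, 0, 0, 0], [0, -0.008, 0.138, 0.1315, 0, 0, 0], [0, -0.008, 0.138, 0.1315, 0, 0, 0], [0, -0.008, 0.138, 0.1315, 0, 0, 0]], grip_force=80)

```text
clock: 31.4
position: [0.5115, -0.2517, 0.1867]
ee_rot: [0.998, -0.061, 0.001, 0.0]
ft_force: [-0.9, 0.9, 6.0]
grip_width: 0.239
```

```bash
python3 r.py
```

```text
7358 [[-10.8, -48.6, -32.6], [-0.4, -24.3, -30.2], [9.7, 8.6, -24.4]]
grip rel axis 2.6019809370478435 60.32835310002618 r 60.384439159092956 a 25.175844830577642 [-0.86607134  0.8869852   6.01970998] [0.12067372 0.28843039 0.00534822]
```

Emit:
servo_tool(motion=[[0, 0.005, 0, 0.0005, 0, 0, 0], [0, 0.01, 0, 0.0015, 0, 0, 0], [0, 0.014, 0, 0.0025, 0, 0, 0], [0, 0.018, 0, 0.0035, 0, 0, 0], [0, 0.018, 0, 0.0035, 0, 0, 0]])

```text
clock: 32.08
position: [0.5292, -0.2538, 0.1833]
ee_rot: [0.998, -0.061, 0.0, 0.0]
ft_force: [-3.3, 0.6, 7.3]
grip_width: 0.231
```

Emit:
servo_tool(motion=[[0.4, 0, 0, 0, 0, 0, 0], [0.4, 0, 0, 0, 0, 0, 0], [0.4, 0, 0, 0, 0, 0, 0], [0.4, 0, 0, 0, 0, 0, 0]])

```text
clock: 32.58
position: [0.5288, -0.2537, 0.182]
ee_rot: [0.998, -0.061, -0.0, 0.0]
ft_force: [-0.6, 0.4, -0.1]
grip_width: 0.4
```

```bash
python3 r.py
```

```text
7662 [[-16.5, -48.5, -35.6], [-5.7, -24.3, -33.2], [4.4, 8.7, -26.5]]
grip rel axis 14.698312869515878 58.62847793070027 r 60.44285586966242 a 25.378381069376214 [-0.56297587  0.40119328 -0.09927272] [-0.01457371  0.34070639 -0.00677587]
```

Emit:
servo_tool(motion=[[0.5, 0, 0, 0, 0, 0, 0], [0.5, 0, 0, 0, 0, 0, 0], [0.5, 0, 0, 0, 0, 0, 0], [0.5, 0, 0, 0, 0, 0, 0], [0.5, 0, 0, 0, 0, 0, 0], [0.5, 0, 0, 0, 0, 0, 0], [0.5, 0, 0, 0, 0, 0, 0], [0.5, 0, 0, 0, 0, 0, 0]])

```text
clock: 33.62
position: [0.529, -0.2537, 0.1821]
ee_rot: [0.998, -0.061, 0.0, 0.0]
ft_force: [0.7, -0.4, 0.3]
grip_width: 0.502
```

```bash
python3 r.py
```

```text
7726 [[-18.0, -48.5, -35.8], [-6.9, -24.0, -33.4], [3.1, 8.8, -26.3]]
grip rel axis 13.64908792761956 58.91298149566 r 60.47344036818037 a 25.36040669118854 [ 0.7238526  -0.40413704  0.30414115] [ 0.03775887 -0.03304888 -0.00029032]
```

Emit:
servo_tool(motion=[[0.7, 0, 0, 0, 0, 0, 0], [0.7, 0, 0, 0, 0, 0, 0], [0.7, 0, 0, 0, 0, 0, 0], [0.7, 0, 0, 0, 0, 0, 0], [0.7, 0, 0, 0, 0, 0, 0], [0.7, 0, 0, 0, 0, 0, 0], [0.7, 0, 0, 0, 0, 0, 0], [0.7, 0, 0, 0, 0, 0, 0], [0.7, 0, 0, 0, 0, 0, 0], [0.7, 0, 0, 0, 0, 0, 0], [0.7, 0, 0, 0, 0, 0, 0], [0.7, 0, 0, 0, 0, 0, 0]])

```text
clock: 35.17
position: [0.529, -0.2537, 0.1821]
ee_rot: [0.998, -0.061, 0.0, 0.0]
ft_force: [-0.5, -0.2, -0.1]
grip_width: 0.699
```

```bash
python3 r.py
```

```text
7701 [[-17.7, -48.5, -35.8], [-6.9, -24.3, -33.3], [3.1, 8.8, -26.4]]
grip rel axis 13.651205218980463 58.91992483549741 r 60.48068242465014 a 25.36041488418816 [-0.54060587 -0.18779991 -0.13736635] [-0.02878427 -0.02927392  0.00609916]
```

The crank now rests at 25.36 rad, steady over 1.5 s with nothing touching it and past the 25.1 rad clamping point. I'll lift clear and do a final check.

Emit:
servo_tool(motion=[[0.7, -0.006, 0, 0, 0, 0, 0], [0.7, -0.006, 0, -0.01, 0, 0, 0], [0.7, -0.006, 0, -0.03, 0, 0, 0], [0.7, -0.006, 0, -0.06, 0, 0, 0], [0.7, -0.006, 0, -0.1, 0, 0, 0], [0.7, -0.006, 0, -0.13, 0, 0, 0], [0.7, 0, -0.02, -0.14, 0, 0, 0], [0.7, 0, -0.06, -0.14, 0, 0, 0], [0.7, 0, -0.1, -0.14, 0, 0, 0], [0.7, 0, -0.13, -0.14, 0, 0, 0], [0.7, 0, -0.14, -0.14, 0, 0, 0], [0.7, 0, -0.14, -0.14, 0, 0, 0], [0.7, 0, -0.14, -0.14, 0, 0, 0]])

```text
clock: 36.85
position: [0.5459, -0.1162, 0.3218]
ee_rot: [0.998, -0.062, -0.0, 0.0]
ft_force: [-0.5, 0.5, -0.2]
grip_width: 0.698
```

```bash
python3 q.py; python3 m2.py; python3 - <<'E'
from h import *
p,d,T,K=shot("side"); cv2.imwrite("pics/side10.png",p)
E
```

```text
grip tool ((-7.006451606750488, 122.98197937011719), (22.04376792907715, 67.54460144042969), 0.7967361211776733) topz [209.0837351  215.36466322 218.01389556]
bracket ((-20.749351501464844, -65.38815307617188), (98.08865356445312, 28.94057846069336), 0.006799008697271347)
jaw ((-20.649429321289062, -96.1048812866211), (100.05550384521484, 41.40872573852539), 0.017906904220581055)
[ 0.54587803 -0.11616851  0.32184172] 36.85
0 rear edge -55.09
edges at side: sliding face 9.7 fixed face 57.4
now rear edge -36.39
block top z 174.52 slopes [-0.009   0.0003] [28.1 58.1] [-29.2  29.7] ((43.119407653808594, 0.1896800994873047), (60.029396057128906, 30.45130157470703), 89.44976043701172)
edges at side: sliding face 27.9 fixed face 58.3
```

View pics/side10.png

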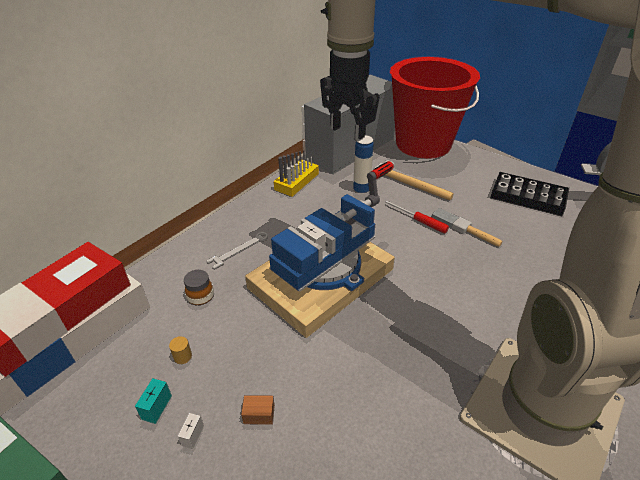

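The final picture shows the block clamped, cross up, at (312,231), the grip up at (380,170), the gripper clear, and the other things where they were.

```bash
python3 -c "
from workcell import ticket; print(ticket.hand_in())"
```

```text
the job is handed in; nothing more can be done
None
```

The block is in the vise, marked face up, with the jaws closed on it, and the job was handed in at about 37 s of the 72 s allowed.

**What I did:** I picked up the large grey block by its ends, set it on the vise bed between the jaws and let go. Then I took the red grip from above and wound it about 2.3 turns clockwise in one hold, until the force at the grip was about 26 N.

**What went wrong:** When I let go at about 26.8 rad, the crank ended up back at 25.18 rad. I think the compressed jaws sprang it back, but I can't rule out that the fingers dragged it. I took the grip again, wound to about 25.47 rad and opened the fingers gently. It settled at 25.36 rad.

**Last checks:**
- **Crank:** it stayed at 25.36 rad for 1.5 s with nothing touching it and read the same after I lifted away. That is past the 25.1 rad where the block is gripped.
- **Block:** it is centred along the jaws to within about 1 mm and square to within about 1 degree. Its top is at 174.5 mm, so it is flat on the bed.
- **Surroundings:** the gripper is clear, and the other things look undisturbed in the last picture.

**Unsure or disagreeing:**
- **Clamping force:** I did not measure it after the final release. Since the crank sprang back, it is lower than at the tightest point.
- **Turning force:** it rose more slowly past 25.1 rad than the task text suggested.
- **Jaw opening:** depth readings with the jaws on the block varied from about 29 to 30.5 mm (30.4 mm at the end), within the noise of the camera.

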